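Shift the shaker's gear lever through its H-gate

TASK

The gear lever of the bench shaker has been left somewhere along the right-hand slot of its H-shaped gate. With your fingertips, gently push the lever back or forward to the middle, across to the left-hand slot, and then fully home into the end of that slot marked by the ring (not the solid disc). Do not grip the lever, only push it, and leave everything else on the bench where it stands.

Things in the scene. Friction and masses are not known exactly. Their poses are not given: they have to be found in the camera images.
- shaker: The bench shaker, fixed, at a varying place and turn. Origin on the bench under the centre of its white gear console (200 x 240 mm, top 90 mm above the bench) with the gate; x axis points away from the robot (far), y to the robot's left, z up. On its left (y +120 to +375 mm, x -120 to +120 mm) is the platform with three glass flasks, up to 190 mm above the bench.
- gate (a point): Centre of the upper face of the steel gate plate (98 x 84 mm, 100 mm above the bench), over the shaker's origin, axes as the shaker's. Its H opening: two slots along x, centred at y +18.5 and -18.5 mm, 13 mm wide, from x -31 to +31 mm, joined by a cross slot along y, from x -9 to +9 mm. The steel stops the lever's 8 mm stem, so it changes slots only through the cross slot.
- knob (a point): The lever's black upright knob, 29 mm across, 40 mm tall; this point is its centre, about 160 to 165 mm above the bench. The lever pivots at the shaker's origin (bench level), 165 mm from the knob's centre. About 3 N at the knob moves it; it stays where left, no springs or catches. At the end of a slot the knob is 42 mm far or near of the shaker's origin, in the left or right slot about 32 mm left or right.
- gear_lever: The lever as a whole (8 mm steel stem and knob); origin at its pivot, z axis up along the stem. Only to be pushed from the side.
- lever_fore (a joint): Tilt of the lever along the shaker's x, rad: 0 in the middle (the cross slot; within about 0.04 it is free to go across), +0.26 at the stop of the far end of a slot, -0.26 at the stop of the near end. The knob's x from the shaker's origin is 165 mm x sin of it.
- lever_side (a joint): Tilt of the lever along the shaker's y, rad: +0.21 at the left stop (left slot), -0.21 at the right stop (right slot); beyond about +0.18 or -0.18 it is free to go along that slot. The knob's y from the shaker's origin is about 165 mm x sin of it.
- mark_ring: A raised dark steel ring, 32 mm outside, 18 mm bore, 3 mm high, lying on the console beside the far or the near end of the left slot (34 mm far or near of the shaker's origin, 64 mm to its left); origin under its centre. It marks the wanted end of the slot.
- mark_disc: A raised dark steel solid disc, 32 mm across, 3 mm high, beside the other end of the left slot; origin under its centre. Not wanted. (Beside the right slot are a bar and a cross.)
- tip_box: Loose box of pipette tips, 120 x 85 x 53 mm, standing to the right of the console; origin under its centre. Leave alone.
- reagent_bottle: Loose bottle, 72 mm across, 150 mm tall, standing to the right of the console; origin under its centre. Leave alone.
- pipette: Loose hand pipette lying in front of the console, about 220 mm long, 30 mm high; origin under the middle of it. Leave alone.
- tube_rack: Loose rack of capped tubes, 80 x 180 x 65 mm, in front of the shaker's platform; origin under its centre. Leave alone.
- beaker: Loose beaker, 68 mm across, 85 mm tall, behind the console; origin under its centre. Leave alone.
- small_jar: Loose small jar, 32 mm across, 42 mm tall, standing on the console's far right corner (its underside 90 mm above the bench); origin under its centre. Leave alone.
- wide_jar: Loose white jar, 60 mm across, 70 mm tall, in front and to the right of the console; origin under its centre. Leave alone.

How it is judged (in metres and radians):
At the end, for the whole second after the job is handed in: The lever stands still in the left slot, home in the end beside the ring: lever_side above 0.12 rad and lever_fore within 0.04 rad (about 6.5 mm at the knob) of that end's stop (beyond 0.22 rad towards the ring) (((x of mark_ring in the frame of shaker above 0 m and value of joint lever_side above 0.12 rad and value of joint lever_fore above 0.22 rad) or (x of mark_ring in the frame of shaker below 0 m and value of joint lever_side above 0.12 rad and value of joint lever_fore below -0.22 rad)) and velocity of joint lever_fore between -0.05 and 0.05 rad/s and velocity of joint lever_side between -0.05 and 0.05 rad/s); the robot touches nothing.
It fails at once if the fingers press on the lever with more than 35 N (rammed, or gripped) (contact force between the fingers and gear_lever above 35 N).
It fails at once if a bystander is moved or lifted by more than 20 mm (distance of any of tip_box, reagent_bottle, pipette, tube_rack, beaker, small_jar, wide_jar from where it was at the start of the episode above 0.02 m).
It fails at once if a bystander is tipped by more than 0.35 rad (angle between any of tip_box, reagent_bottle, pipette, tube_rack, beaker, small_jar, wide_jar's own z axis and vertical above 0.35 rad).
It also fails if it takes over 54 s, if anything falls off the work surface, if the arm or the gripper's body presses on something with over 40 N, if the wrist force passes 120 N, or if a joint passes its speed limit or range.

ROBOT

A 6-joint arm with a two-finger parallel gripper is mounted at the origin on the work surface. World frame = base frame: x ahead of the robot, y to its left, z up, the work surface at z = 0. Lengths are in m, angles in degrees, forces in N, time in s.
With the tool pointing down it reaches from about 0.4 to 0.825 m from the base axis. Payload 7 kg.
Tool frame: the origin (TCP) lies at the very end of the fingers, on their centre line; the grasp point (between the pads) lies 19 mm behind it; z points along the fingers, y is the direction in which the jaws open and shut (so a half turn about z gives the same grasp; the last joint's range is limited). The gripper opens to 88 mm and grips with 3 to 60 N. Pads are 19 mm wide; open, the fingers measure 130 mm over their backs; the gripper's body (78 mm by 193 mm) begins 47 mm behind the grasp point.
Start: joints at [79.876, 20.546, 0.682, 0, -70.136, -16.507], TCP at [0.303, 0.603, 0.227] pointing down, gripper open.
Joint ranges: [-176.03, 176.03], [-82.01, 121.73], [-58.28, 71.71], [-173.87, 95.51], [-174.79, -0.11], [-173.66, 173.66]. Speed limits (degrees/s): [136.94, 136.94, 172.46, 180, 180, 180].

INTERFACE

Orientations are given as [roll, pitch, yaw] about the fixed x, y, z axes, in that order (R = Rz(yaw) Ry(pitch) Rx(roll)).
In Python, from plant import telemetry, optics, ctrl gives the robot as it stands.
- The arm moves only by the tool servo_tool, never from a script. Its argument "rows" is a list of rows, each a list of 3 entries, a list of its own where there are three numbers: the shift along the tool's x, y, z in m, then the turn, a rotation vector about the tool's x, y, z in units of 6 degrees (1.0 is 6 degrees), then the closure, from 0 (fully open) to 1 (shut). A call has 1 to 20 rows; each row shifts and turns the commanded pose from where the row before left it, along the tool's axes as they then stand; what a row does not reach is not made up. A row lasts 1/12 s, in which the tool goes at most 41.7 mm and 7.16 degrees, less where a joint would pass 70% of its speed; a pose out of reach is approached as far as the arm can. A call is refused whole if a number of a shift passes 0.0417 or a number of a turn 1, either way. A call with a gripper value outside its range is refused whole. The fingers move at their own pace and stop on an object; the grip force is fixed at half the most. Time passes only in rows, so rows that do not move let the fingers close. It gives the time, the measured TCP pose, the force and the opening at its end, in the units of the state.
- telemetry.get_obs(): the state, without advancing time (a new reading comes with each control period).
- optics.snapshot(name): name is "scene" or "top" or "wrist"; returns the picture (384x512x3 uint8, red, green, blue); there is no depth.
- optics.camera_info(name): a dict with "mtx" (3x3 intrinsics, pixels), "rvec" (rotation vector, rad) and "tvec" (3), from world to camera coordinates, as OpenCV has them. Camera axes: x right, y down, z forward; pixel columns grow to the right and rows downward; lengths in m; the calibration is good to about 2 mm. The wrist camera is an equidistant fisheye: a pixel r from the principal point sees the ray r / f radians off the axis. A picture is of the moment at which its call begins: read the wrist's pose just before it. camera_info takes no time and is no camera call; for the wrist camera it gives the pose at the moment of the call.
- ctrl.close_job(): hands the job in, once; it reports no verdict.
The state is a dict: "clock": time; "joint_pos": joint angles; "qvel": joint speeds; "tau": joint torques, N m; "tool_pos": TCP position; "orientation": TCP orientation; "force": force on the tool from outside, world axes, zero at the start; "moment": the same for the moment, N m; "opening": finger opening in m.
Only numpy, scipy, OpenCV 4.12 (cv2) and the standard library are available. Lean on these libraries where they do the work, as an engineer would, in place of code of your own. Each camera call takes 0.05 s, during which the arm holds its last target.

## Working session

There is one attempt and no reset: what is moved stays moved. The work goes in short steps, Python scripts to look and compute and a tool call to move; the robot and the scene stay as the last step left them, time stands still between calls to the robot, and variables do not carry over. Pictures are saved under pics/ and viewed, and the job is handed in when it is done.

Besides the shell and the picture viewer there is one more tool, called after "Call:" as name([rows], argument=value, ...), one row to a line, values as JSON. servo_tool: Moves the arm, as the interface text tells. Its arguments: {"type":"object","properties":{"rows":{"type":"array"}},"required":["rows"]}

```bash
mkdir -p pics; ls; python3 - <<'E'
from plant import telemetry, optics, ctrl
import cv2
print(telemetry.get_obs())
for n in("scene","top","wrist"):
    print(n,optics.camera_info(n))
    im=optics.snapshot(n); cv2.imwrite(f"pics/{n}0.png",im[:,:,::-1])
E
```

```text
pics
{'clock': 0.0, 'joint_pos': array([ 7.98767563e+01,  2.05908002e+01,  6.33222506e-01, -2.00000488e-02,
       -7.01359837e+01, -1.65066624e+01]), 'qvel': array([ 0.01736737,  0.10098166, -0.00183544,  0.02695461, -0.08631101,
        0.0103195 ]), 'tau': array([-1.38759264e-03, -5.82715845e+01,  2.93074769e+01,  6.99772239e+00,
        7.13321962e-03, -1.78126411e-04]), 'tool_pos': array([0.30235912, 0.60293821, 0.22562605]), 'orientation': array([ 1.79904952e+02, -8.55944053e-03, -2.66367102e+01]), 'force': array([-0.06057494, -0.30154772,  0.32904942]), 'moment': array([-0.02525994, -0.01687502,  0.01029645]), 'opening': 0.08775374630887461}
scene {'mtx': array([[346.89741451,   0.        , 249.5028783 ],
       [  0.        , 346.89741451, 192.72184069],
       [  0.        ,   0.        ,   1.        ]]), 'rvec': array([ 1.55600108,  2.03327091, -0.83163172]), 'tvec': array([ 0.15233833, -0.28713181,  1.23046522])}
top {'mtx': array([[431.71474565,   0.        , 253.97177272],
       [  0.        , 431.71474565, 192.34525921],
       [  0.        ,   0.        ,   1.        ]]), 'rvec': array([ 2.16015422, -2.19225262,  0.0900847 ]), 'tvec': array([-0.01458189,  0.53948381,  1.21660338])}
wrist {'mtx': array([[297.31863964,   0.        , 253.80977598],
       [  0.        , 297.31863964, 191.75144118],
       [  0.        ,   0.        ,   1.        ]]), 'rvec': array([-1.56378887,  2.53547985,  0.33780705]), 'tvec': array([ 0.67200997, -0.03356805,  0.39262652])}
```

View pics/scene0.png

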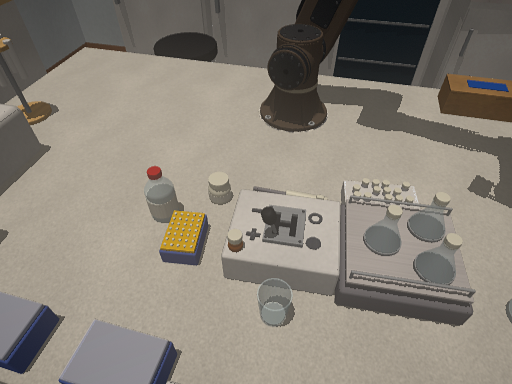

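View pics/top0.png

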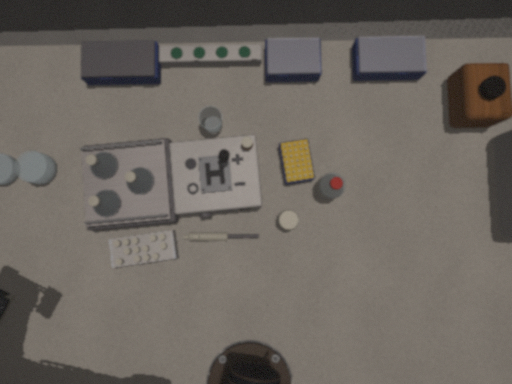

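View pics/wrist0.png

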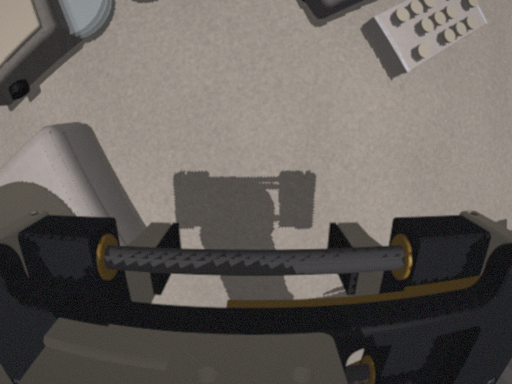

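The top view (far is up, left is left) shows the ring near (193,188), the disc near (191,163) and the knob at about (224,157). So the lever is in the far part of the right slot, and the ring is at the near end. I'll enlarge the picture to measure.

```bash
python3 - <<'E'
import cv2
a=cv2.imread("pics/top0.png")[125:225,160:270]; cv2.imwrite("pics/topz.png",cv2.resize(a,None,fx=6,fy=6,interpolation=cv2.INTER_CUBIC)[:600])
a=cv2.imread("pics/scene0.png")[185:285,220:350]; cv2.imwrite("pics/scenez.png",cv2.resize(a,None,fx=6,fy=6,interpolation=cv2.INTER_CUBIC)[:600])
E
```

```text
(no output)
```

View pics/topz.png

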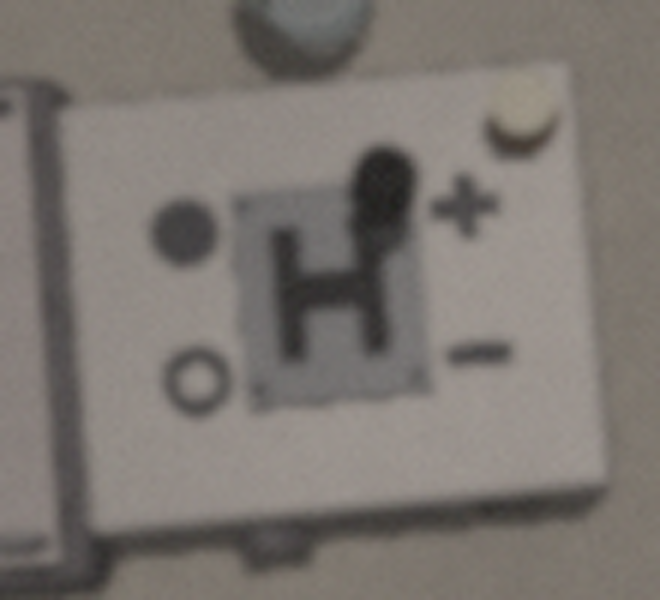

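View pics/scenez.png

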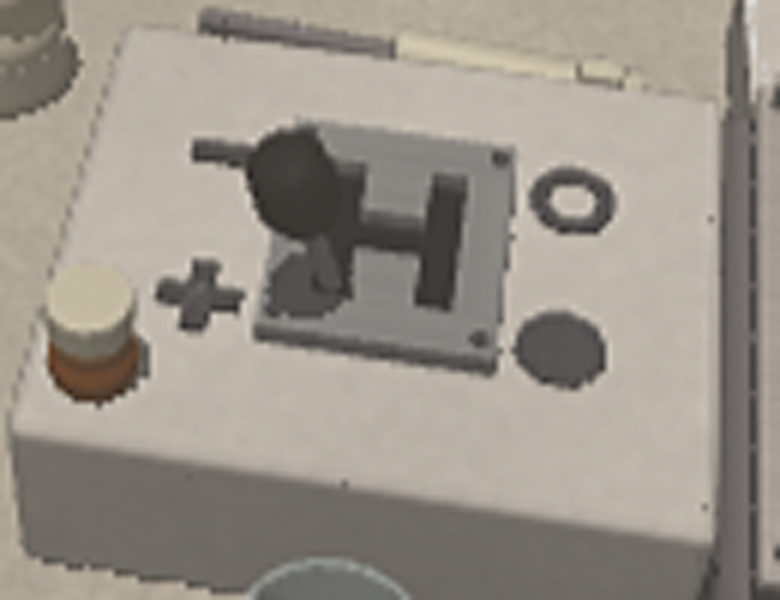

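```bash
cat > h.py <<'E'
import numpy as np,cv2
from plant import telemetry, optics, ctrl
def ray(n,p,fish=False):
    c=optics.camera_info(n);R=cv2.Rodrigues(c['rvec'])[0]
    if fish: d=cv2.fisheye.undistortPoints(np.array([[p]],float),c['mtx'],np.zeros(4))[0,0]
    else: d=cv2.undistortPoints(np.array([[p]],float),c['mtx'],None)[0,0]
    d=R.T@np.array([*d,1]);return -R.T@np.ravel(c['tvec']),d/np.linalg.norm(d)
def onz(n,p,z,fish=False):
    o,d=ray(n,p,fish);return o+d*(z-o[2])/d[2]
def tri(r1,r2):
    A=np.c_[r1[1],-r2[1]];t=np.linalg.lstsq(A,r2[0]-r1[0],rcond=None)[0]
    a=r1[0]+t[0]*r1[1];b=r2[0]+t[1]*r2[1];return (a+b)/2,np.linalg.norm(a-b)
E
python3 - <<'E'
from h import *
tz=lambda p:((p[0]+.5)/6-.5+160,(p[1]+.5)/6-.5+125)
sz=lambda p:((p[0]+.5)/6-.5+220,(p[1]+.5)/6-.5+185)
M={'ring':((197,381),(573,201),-34,64),'disc':((186,233),(561,349),34,64),'cross':((464,206),(199,293),34,-64),'bar':((480,352),None,-34,-64)}
S=[];W=[]
for k,(a,b,x,y) in M.items():
    w=onz('top',tz(a),.093); print(k,w, onz('scene',sz(b),.093) if b else '')
    S.append([x/1e3,y/1e3]);W.append(w[:2])
    if b: S.append([x/1e3,y/1e3]);W.append(onz('scene',sz(b),.093)[:2])
S=np.array(S);W=np.array(W);s=S-S.mean(0);w=W-W.mean(0)
th=np.arctan2((s[:,0]*w[:,1]-s[:,1]*w[:,0]).sum(),(s*w).sum());R=np.array([[np.cos(th),-np.sin(th)],[np.sin(th),np.cos(th)]])
t=W.mean(0)-R@S.mean(0);print('yaw',np.degrees(th),'t',t);print(W-(S@R.T+t))
P=[onz('top',tz(p),.1) for p in((233,194),(411,182),(432,392),(255,408))];print('plate',np.mean(P,0),np.array(P))
k,e=tri(ray('top',tz((385,183))),ray('scene',sz((293,182))));print('knob',k,e,'in shaker',R.T@(k[:2]-t))
E
```

```text
ring [0.54729739 0.14409433 0.093     ] [0.5483296  0.14507369 0.093     ]
disc [0.61492417 0.14893172 0.093     ] [0.61603844 0.15034211 0.093     ]
cross [0.62540111 0.0224815  0.093     ] [0.62495866 0.02246991 0.093     ]
bar [0.55856345 0.01599221 0.093     ] 
yaw 4.550324732084385 t [0.58667106 0.08326998]
[[-0.00040341 -0.00027654]
 [ 0.0006288   0.00070282]
 [-0.0005623  -0.00083391]
 [ 0.00055197  0.00057648]
 [-0.0002402   0.00031242]
 [-0.00068265  0.00030083]
 [ 0.0007078  -0.00078211]]
plate [0.58525182 0.0817993  0.1       ] [[0.63131376 0.12658771 0.1       ]
 [0.63557605 0.04604084 0.1       ]
 [0.54007223 0.03751236 0.1       ]
 [0.53404523 0.11705627 0.1       ]]
knob [0.62420713 0.05397241 0.16266801] 0.0013659504218215448 in shaker [ 0.03509345 -0.03218313]
```

Measurements from both views agree: the shaker is at about (0.587, 0.083) with yaw 4.5°, the ring is at the near end, and the knob is at about (+35, −32) mm in the shaker frame. Next I lift, turn to the shaker's yaw and shut the fingers.

Call:
servo_tool([
  [[0,0,-0.005],[0,0,-0.52],1],
  [[0,0,-0.005],[0,0,-0.52],1],
  [[0,0,-0.005],[0,0,-0.52],1],
  [[0,0,-0.005],[0,0,-0.52],1],
  [[0,0,-0.005],[0,0,-0.52],1],
  [[0,0,-0.005],[0,0,-0.52],1],
  [[0,0,-0.005],[0,0,-0.52],1],
  [[0,0,-0.005],[0,0,-0.52],1],
  [[0,0,-0.005],[0,0,-0.52],1],
  [[0,0,-0.005],[0,0,-0.52],1],
  [[0,0,0],[0,0,0],1],
  [[0,0,0],[0,0,0],1],
])

```text
clock: 1.15
tool_pos: [0.3025, 0.6034, 0.2764]
orientation: [-180.0, 0.0, 4.5]
force: [-0.0, -0.4, -0.7]
opening: 0.0132
```

Call:
servo_tool([
  [[0.0105,0.019,0],[0,0,0],1],
  [[0.0105,0.019,0],[0,0,0],1],
  [[0.0105,0.019,0],[0,0,0],1],
  [[0.0105,0.019,0],[0,0,0],1],
  [[0.0105,0.019,0],[0,0,0],1],
  [[0.0105,0.019,0],[0,0,0],1],
  [[0.0105,0.019,0],[0,0,0],1],
  [[0.0105,0.019,0],[0,0,0],1],
  [[0.0105,0.019,0],[0,0,0],1],
  [[0.0105,0.019,0],[0,0,0],1],
  [[0.0105,0.019,0],[0,0,0],1],
  [[0.0105,0.019,0],[0,0,0],1],
  [[0.0105,0.019,0],[0,0,0],1],
  [[0.0105,0.019,0],[0,0,0],1],
  [[0.0105,0.019,0],[0,0,0],1],
])

```text
clock: 2.4
tool_pos: [0.4827, 0.3297, 0.2764]
orientation: [180.0, 0.0, 4.5]
force: [0.0, -0.8, -0.8]
opening: 0.0005
```

Call:
servo_tool([
  [[0.0105,0.019,0],[0,0,0],1],
  [[0.0105,0.019,0],[0,0,0],1],
  [[0.0105,0.019,0],[0,0,0],1],
  [[0.0105,0.019,0],[0,0,0],1],
  [[0.0105,0.019,0],[0,0,0],1],
  [[0.0105,0.019,0],[0,0,0],1],
  [[0.0105,0.019,0],[0,0,0],1],
  [[0.0105,0.019,0],[0,0,0],1],
  [[0.0105,0.019,0],[0,0,0],1],
  [[0.0105,0.019,0],[0,0,0],1],
  [[0.0105,0.019,0],[0,0,0],1],
  [[0.0105,0.019,0],[0,0,0],1],
  [[0.0105,0.019,0],[0,0,0],1],
  [[0.0105,0.019,0],[0,0,0],1],
  [[0.0105,0.019,0],[0,0,0],1],
  [[0,0,0],[0,0,0],1],
  [[0,0,0],[0,0,0],1],
  [[0,0,0],[0,0,0],1],
])

```text
clock: 3.9
tool_pos: [0.6615, 0.0597, 0.2762]
orientation: [-180.0, 0.0, 4.5]
force: [-0.7, 0.4, 0.2]
opening: 0.0002
```

```bash
cat >> h.py <<'E'
T=np.array([.5866,.083]);TH=np.radians(4.5);RS=np.array([[np.cos(TH),-np.sin(TH)],[np.sin(TH),np.cos(TH)]])
def sh(p): return np.round(1e3*np.r_[RS.T@(np.array(p[:2])-T),p[2]],1)
def look(tag):
    o=telemetry.get_obs();print(o['clock'],'TCP in shaker mm',sh(o['tool_pos']),o['force'],o['opening'])
    w=optics.snapshot('wrist')[:,:,::-1]; cv2.imwrite(f'pics/w{tag}.png',w)
    s=optics.snapshot('scene')[:,:,::-1]; s=cv2.resize(s[135:285,210:370],None,fx=4,fy=4,interpolation=cv2.INTER_CUBIC); cv2.imwrite(f'pics/s{tag}.png',s[:600])
E
python3 -c "
from h import *
look(1)"
```

```text
3.9 TCP in shaker mm [ 72.8 -29.1 276.2] [-0.7351729   0.43134985  0.18509371] 0.0002260797151824525
```

View pics/w1.png

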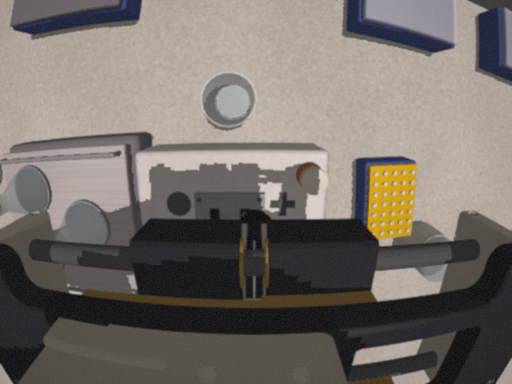

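View pics/s1.png

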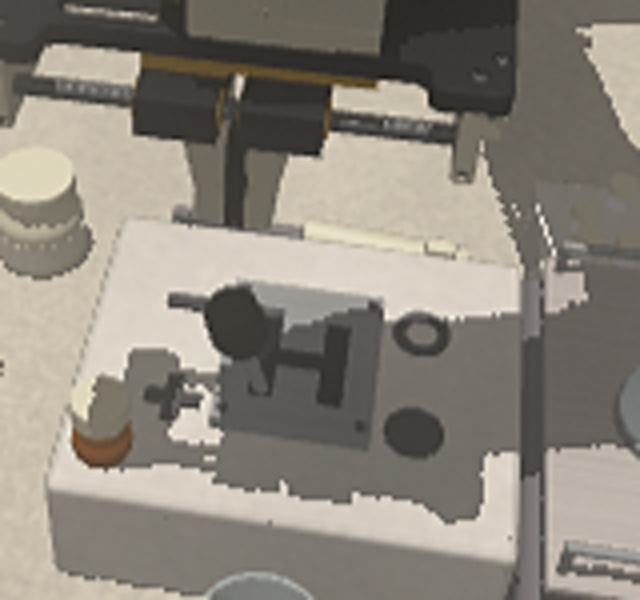

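The tool is on the far side of the knob with the fingers shut. The wrist view shows the jar at (312,178) well to the right, and at tip height 150 mm I pass over it anyway. Descending.

Call:
servo_tool([
  [[0,0,0.014],[0,0,0],1],
  [[0,0,0.014],[0,0,0],1],
  [[0,0,0.014],[0,0,0],1],
  [[0,0,0.014],[0,0,0],1],
  [[0,0,0.014],[0,0,0],1],
  [[0,0,0.014],[0,0,0],1],
  [[0,0,0.014],[0,0,0],1],
  [[0,0,0.014],[0,0,0],1],
  [[0,0,0.014],[0,0,0],1],
  [[0,0.003,0],[0,0,0],1],
  [[0,0,0],[0,0,0],1],
  [[0,0,0],[0,0,0],1],
])

```text
clock: 5.0
tool_pos: [0.6626, 0.0576, 0.1517]
orientation: [180.0, -0.1, 4.6]
force: [-0.3, 0.1, 1.1]
opening: 0.0006
```

```bash
python3 -c "
from h import *
look(2)"
```

```text
5.0 TCP in shaker mm [ 73.8 -31.3 151.7] [-0.34775097  0.09348657  1.14250011] 0.0005566587636946815
```

View pics/s2.png

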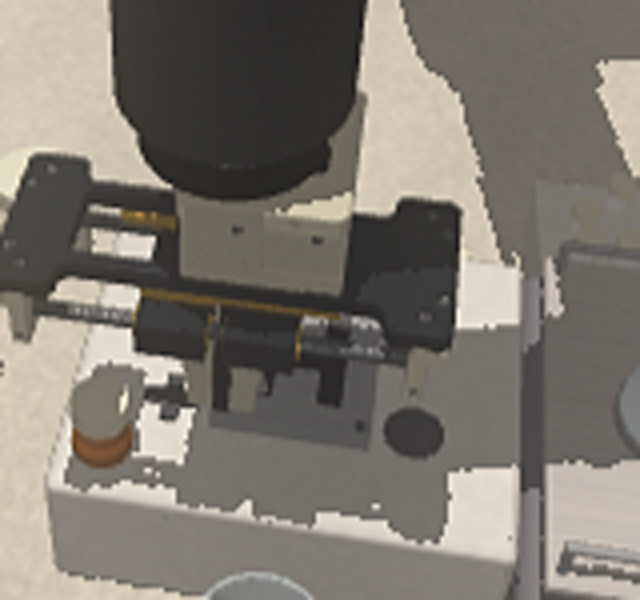

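View pics/w2.png

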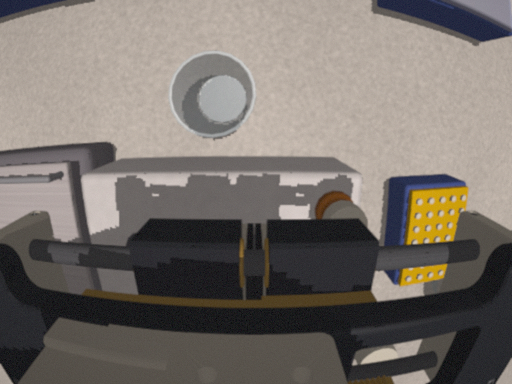

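Clear. Now a gentle push towards the robot, with the first stretch used to feel for contact.

Call:
servo_tool([
  [[-0.004,0,0],[0,0,0],1],
  [[-0.004,0,0],[0,0,0],1],
  [[-0.004,0,0],[0,0,0],1],
  [[-0.003,0,0],[0,0,0],1],
  [[-0.003,0,0],[0,0,0],1],
])

```text
clock: 5.52
tool_pos: [0.6451, 0.0559, 0.1517]
orientation: [-180.0, -0.2, 4.6]
force: [4.1, 0.2, 1.2]
opening: 0.0003
```

Call:
servo_tool([
  [[-0.003,0,0],[0,0,0],1],
  [[-0.003,0,0],[0,0,0],1],
  [[-0.003,0,0],[0,0,0],1],
  [[-0.003,0,0],[0,0,0],1],
  [[-0.003,0,0],[0,0,0],1],
  [[-0.003,0,0],[0,0,0],1],
  [[-0.003,0,0],[0,0,0],1],
  [[-0.003,0,0],[0,0,0],1],
  [[0,0,0],[0,0,0],1],
])

```text
clock: 6.27
tool_pos: [0.6195, 0.0539, 0.1504]
orientation: [-180.0, 0.0, 4.6]
force: [2.0, -1.3, 1.3]
opening: 0.0004
```

```bash
python3 -c "
from h import *
look(3)"
```

```text
6.2667 TCP in shaker mm [ 30.5 -31.6 150.4] [ 2.04836243 -1.32172583  1.29161446] 0.00036999263821450466
```

View pics/s3.png

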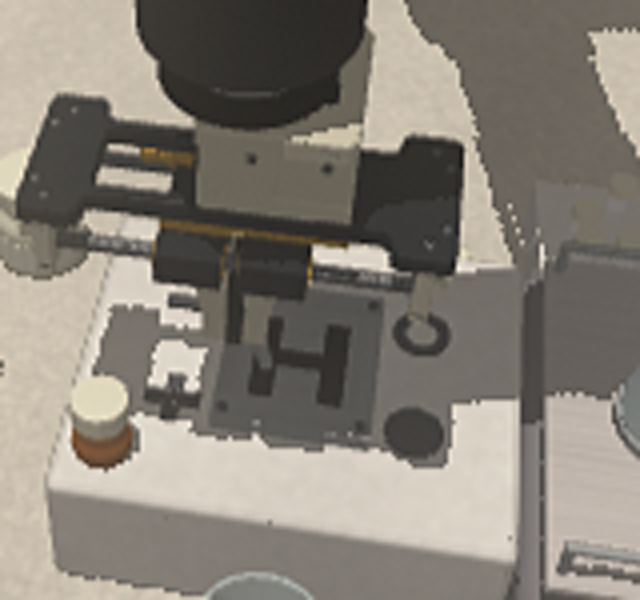

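Contact began at tip x ≈ 57 mm with about 4 N. I push 6 mm more, to knob x ≈ 0, then back off and step round to the right side.

Call:
servo_tool([
  [[-0.003,0,0],[0,0,0],1],
  [[-0.003,0,0],[0,0,0],1],
  [[0,0,0],[0,0,0],1],
  [[0.006,0,0],[0,0,0],1],
  [[0.012,0,0],[0,0,0],1],
  [[0.012,0,0],[0,0,0],1],
  [[0,0.012,0],[0,0,0],1],
  [[0,0.012,0],[0,0,0],1],
  [[0,0.012,0],[0,0,0],1],
  [[0,0.012,0],[0,0,0],1],
  [[0,0.002,0],[0,0,0],1],
  [[0,0,0],[0,0,0],1],
  [[0,0,0],[0,0,0],1],
])

```text
clock: 7.45
tool_pos: [0.6481, 0.0055, 0.1507]
orientation: [-180.0, -0.0, 4.5]
force: [0.0, -0.5, -0.3]
opening: 0.0005
```

```bash
python3 -c "
from h import *
look(4)
t=optics.snapshot('top')[:,:,::-1];cv2.imwrite('pics/t4.png',cv2.resize(t[125:225,160:270],None,fx=6,fy=6,interpolation=cv2.INTER_CUBIC))"
```

```text
7.45 TCP in shaker mm [ 55.2 -82.1 150.7] [ 0.0443278  -0.46103811 -0.29921911] 0.0005079770762416303
```

View pics/s4.png

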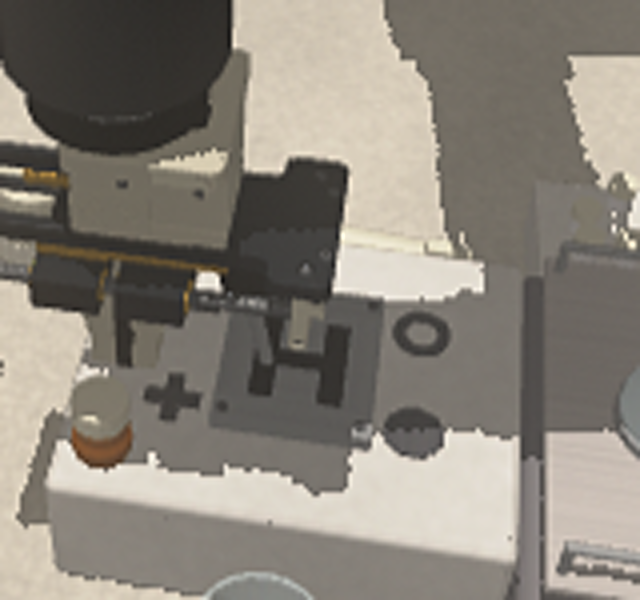

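View pics/t4.png

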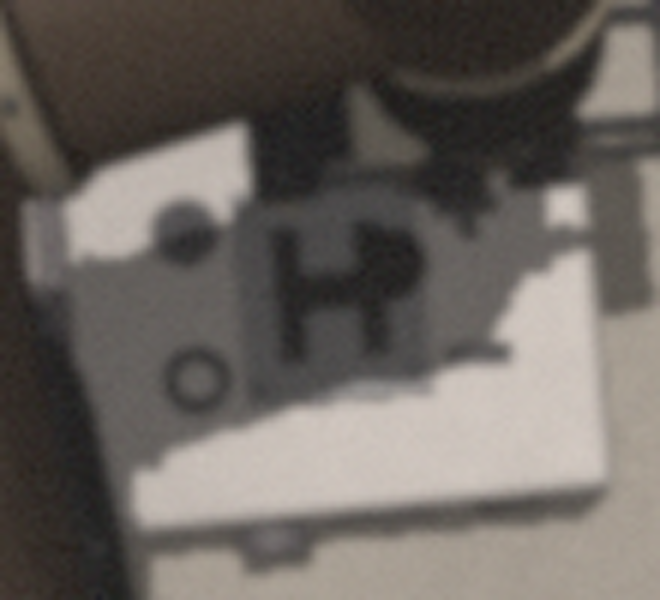

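```bash
python3 -c "
from h import *
tz=lambda p:((p[0]+.5)/6-.5+160,(p[1]+.5)/6-.5+125)
for p in((393,262),(385,183)):print(sh(onz('top',tz(p),.165)))"
```

```text
[  0.7 -33.1 165. ]
[ 34.9 -32.7 165. ]
```

The top view shows the knob at zoomed pixel (393,262), which is x ≈ +0.7 mm, so it is in the cross slot. Next I line up at x ≈ 0 and push left to just past the middle.

Call:
servo_tool([
  [[-0.011,0,0],[0,0,0],1],
  [[-0.011,0,0],[0,0,0],1],
  [[-0.011,0,0],[0,0,0],1],
  [[-0.011,0,0],[0,0,0],1],
  [[-0.011,0,0],[0,0,0],1],
  [[0,0,0],[0,0,0],1],
  [[0,-0.003,0],[0,0,0],1],
  [[0,-0.003,0],[0,0,0],1],
  [[0,-0.003,0],[0,0,0],1],
  [[0,-0.003,0],[0,0,0],1],
  [[0,-0.003,0],[0,0,0],1],
  [[0,-0.003,0],[0,0,0],1],
])

```text
clock: 8.6
tool_pos: [0.5924, 0.0195, 0.1508]
orientation: [179.9, -0.0, 4.6]
force: [0.6, -4.8, 4.2]
opening: 0.0002
```

Call:
servo_tool([
  [[0,-0.003,0],[0,0,0],1],
  [[0,-0.003,0],[0,0,0],1],
  [[0,-0.003,0],[0,0,0],1],
  [[0,-0.003,0],[0,0,0],1],
  [[0,-0.003,0],[0,0,0],1],
  [[0,-0.003,0],[0,0,0],1],
  [[0,-0.003,0],[0,0,0],1],
])

```text
clock: 9.18
tool_pos: [0.5903, 0.0408, 0.1506]
orientation: [-180.0, -0.0, 4.6]
force: [0.1, -2.7, 3.5]
opening: 0.0003
```

```bash
python3 -c "
from h import *
look(5)"
```

```text
9.1833 TCP in shaker mm [  0.4 -42.3 150.6] [ 0.12362929 -2.74024464  3.45888221] 0.00033107379973521716
```

View pics/s5.png

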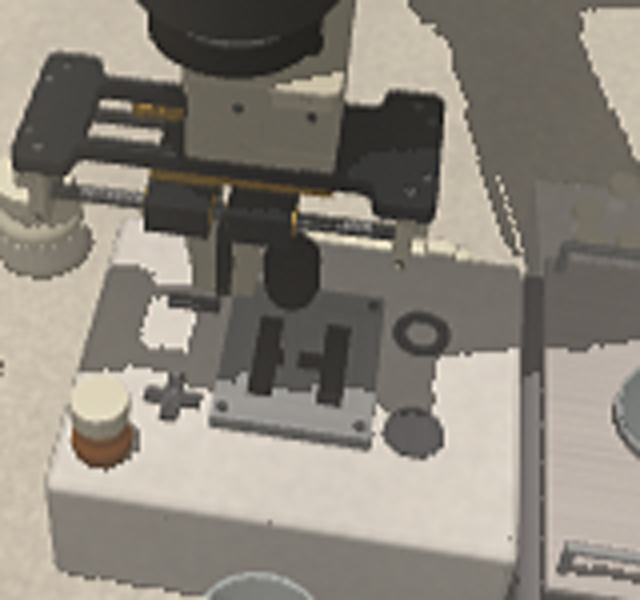

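```bash
python3 -c "
from h import *
s=lambda p:((p[0]+.5)/4-.5+210,(p[1]+.5)/4-.5+135)
print(sh(onz('scene',s((292,271)),.164)))"
```

```text
[ -2.1  -7.7 164. ]
```

The knob is at y ≈ −8, moving cleanly. I push on to the left slot, slowly at the end, and watch the force.

Call:
servo_tool([
  [[0,-0.003,0],[0,0,0],1],
  [[0,-0.003,0],[0,0,0],1],
  [[0,-0.003,0],[0,0,0],1],
  [[0,-0.003,0],[0,0,0],1],
  [[0,-0.003,0],[0,0,0],1],
  [[0,-0.003,0],[0,0,0],1],
  [[0,-0.003,0],[0,0,0],1],
  [[0,-0.003,0],[0,0,0],1],
  [[0,-0.003,0],[0,0,0],1],
  [[0,-0.003,0],[0,0,0],1],
  [[0,-0.003,0],[0,0,0],1],
  [[0,-0.002,0],[0,0,0],1],
])

```text
clock: 10.28
tool_pos: [0.5873, 0.0756, 0.1502]
orientation: [180.0, 0.0, 4.6]
force: [0.5, -3.3, 0.8]
opening: 0.0005
```

Call:
servo_tool([
  [[0,-0.001,0],[0,0,0],1],
  [[0,-0.001,0],[0,0,0],1],
  [[0,0,0],[0,0,0],1],
])

```text
clock: 10.53
tool_pos: [0.5871, 0.0775, 0.1502]
orientation: [-180.0, 0.0, 4.6]
force: [0.7, -2.0, -0.8]
opening: 0.0004
```

```bash
python3 -c "
from h import *
look(6)"
```

```text
10.5333 TCP in shaker mm [ 1.000e-01 -5.500e+00  1.502e+02] [ 0.74783394 -2.01719455 -0.78462007] 0.000418482683031458
```

View pics/s6.png

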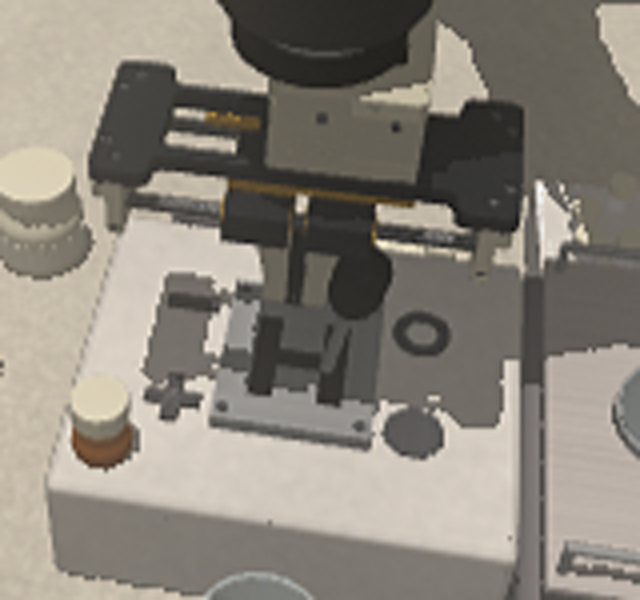

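Call:
servo_tool([
  [[0,-0.001,0],[0,0,0],1],
  [[0,-0.001,0],[0,0,0],1],
  [[0,-0.001,0],[0,0,0],1],
])

```text
clock: 10.88
tool_pos: [0.5869, 0.0802, 0.1503]
orientation: [180.0, 0.0, 4.6]
force: [1.1, -2.9, -0.9]
opening: 0.0002
```

Call:
servo_tool([
  [[0,-0.001,0],[0,0,0],1],
  [[0,0,0],[0,0,0],1],
  [[0,0.005,0],[0,0,0],1],
  [[0,0.01,0],[0,0,0],1],
  [[0,0.01,0],[0,0,0],1],
  [[0.01,0,0],[0,0,0],1],
  [[0.012,0,0],[0,0,0],1],
  [[0.012,0,0],[0,0,0],1],
  [[0.012,0,0],[0,0,0],1],
  [[0,0,0],[0,0,0],1],
  [[0,0,0],[0,0,0],1],
])

```text
clock: 11.8
tool_pos: [0.6353, 0.0596, 0.1501]
orientation: [-180.0, 0.0, 4.5]
force: [-0.0, -0.2, -0.1]
opening: 0.0004
```

```bash
python3 -c "
from h import *
look(7)"
```

```text
11.8 TCP in shaker mm [ 46.7 -27.2 150.1] [-0.03178386 -0.23459725 -0.0765219 ] 0.000429309515588857
```

View pics/s7.png

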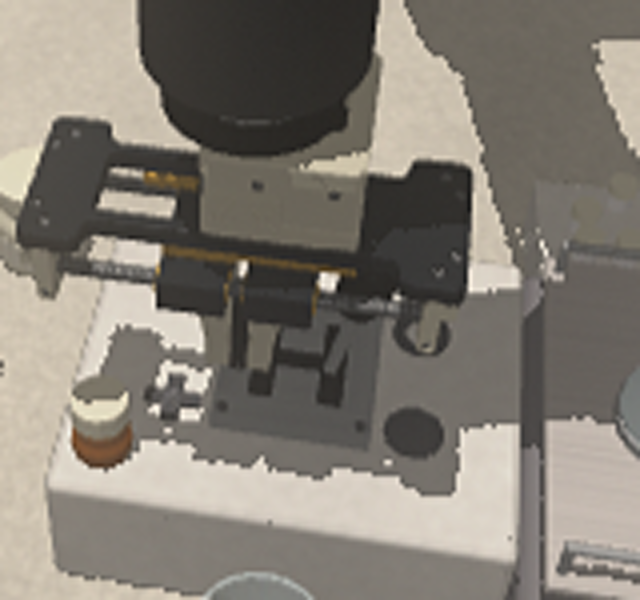

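The lever stem stands in the left slot. I step to its far side and push towards the robot.

Call:
servo_tool([
  [[0,-0.012,0],[0,0,0],1],
  [[0,-0.012,0],[0,0,0],1],
  [[0,-0.012,0],[0,0,0],1],
  [[0,-0.012,0],[0,0,0],1],
  [[0,-0.012,0],[0,0,0],1],
  [[0,0,0],[0,0,0],1],
  [[-0.005,0,0],[0,0,0],1],
  [[-0.005,0,0],[0,0,0],1],
  [[-0.005,0,0],[0,0,0],1],
  [[-0.003,0,0],[0,0,0],1],
  [[-0.003,0,0],[0,0,0],1],
  [[-0.003,0,0],[0,0,0],1],
])

```text
clock: 12.9
tool_pos: [0.6066, 0.1178, 0.151]
orientation: [-180.0, -0.1, 4.6]
force: [2.6, -0.7, -0.8]
opening: 0.0005
```

Call:
servo_tool([
  [[-0.003,0,0],[0,0,0],1],
  [[-0.003,0,0],[0,0,0],1],
  [[-0.003,0,0],[0,0,0],1],
  [[-0.003,0,0],[0,0,0],1],
  [[-0.003,0,0],[0,0,0],1],
])

```text
clock: 13.32
tool_pos: [0.5914, 0.1167, 0.151]
orientation: [180.0, -0.0, 4.6]
force: [3.0, -0.5, 2.9]
opening: 0.0006
```

```bash
python3 -c "
from h import *
look(8)"
```

```text
13.3167 TCP in shaker mm [  7.4  33.3 151. ] [ 3.00787809 -0.54162955  2.90823198] 0.0005852764458439676
```

View pics/s8.png

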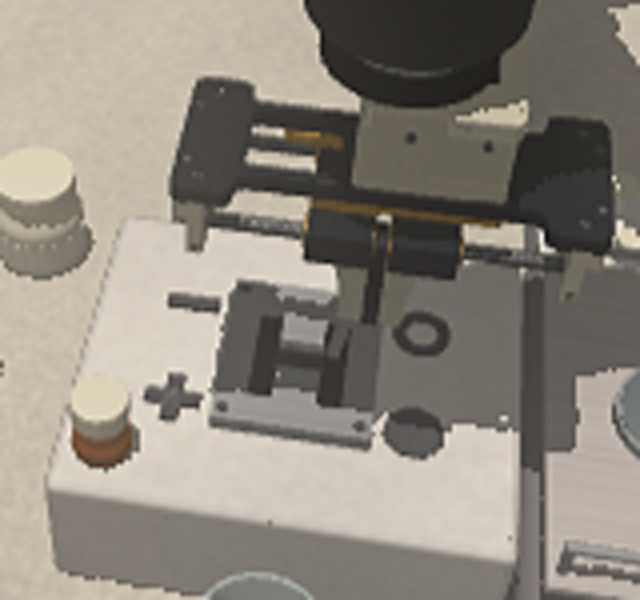

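The push is going well at about 3 N, and the stem is passing into the near part of the left slot. I continue at the same pace, then go slowly to the stop.

Call:
servo_tool([
  [[-0.003,0,0],[0,0,0],1],
  [[-0.003,0,0],[0,0,0],1],
  [[-0.003,0,0],[0,0,0],1],
  [[-0.003,0,0],[0,0,0],1],
  [[-0.003,0,0],[0,0,0],1],
  [[-0.002,0,0],[0,0,0],1],
])

```text
clock: 13.92
tool_pos: [0.5736, 0.1154, 0.1501]
orientation: [-180.0, 0.0, 4.6]
force: [2.4, 0.1, -1.5]
opening: 0.0004
```

Call:
servo_tool([
  [[-0.001,0,0],[0,0,0],1],
  [[-0.001,0,0],[0,0,0],1],
  [[-0.001,0,0],[0,0,0],1],
])

```text
clock: 14.17
tool_pos: [0.5712, 0.1153, 0.1505]
orientation: [-180.0, 0.0, 4.6]
force: [2.9, -0.2, -1.3]
opening: 0.0006
```

Call:
servo_tool([
  [[-0.001,0,0],[0,0,0],1],
  [[-0.001,0,0],[0,0,0],1],
])

```text
clock: 14.33
tool_pos: [0.5693, 0.1151, 0.1505]
orientation: [-180.0, -0.0, 4.6]
force: [3.1, 0.4, -1.5]
opening: 0.0004
```

Call:
servo_tool([
  [[-0.001,0,0],[0,0,0],1],
  [[0,0,0],[0,0,0],1],
])

```text
clock: 14.5
tool_pos: [0.5681, 0.115, 0.1506]
orientation: [-180.0, 0.0, 4.6]
force: [2.2, -0.5, -1.2]
opening: 0.0005
```

Call:
servo_tool([
  [[-0.001,0,0],[0,0,0],1],
  [[0,0,0],[0,0,0],1],
])

```text
clock: 14.67
tool_pos: [0.5676, 0.115, 0.1507]
orientation: [-180.0, -0.0, 4.6]
force: [3.5, 0.2, -2.2]
opening: 0.0004
```

Call:
servo_tool([
  [[-0.001,0,0],[0,0,0],1],
  [[0,0,0],[0,0,0],1],
])

```text
clock: 14.83
tool_pos: [0.567, 0.115, 0.1508]
orientation: [-180.0, -0.1, 4.6]
force: [4.9, -0.3, -2.5]
opening: 0.0006
```

Call:
servo_tool([
  [[-0.001,0,0],[0,0,0],1],
  [[0,0,0],[0,0,0],1],
])

```text
clock: 15.0
tool_pos: [0.5666, 0.115, 0.151]
orientation: [-180.0, -0.2, 4.6]
force: [7.6, -0.4, -3.3]
opening: 0.0004
```

The force is rising (7.6 N) and the tip has stopped advancing, so the lever is at the stop. I back off far, lift, and look from a distance.

Call:
servo_tool([
  [[0.006,0,0],[0,0,0],1],
  [[0.012,0,0],[0,0,0],1],
  [[0.012,0,0],[0,0,0],1],
  [[0.012,0,0],[0,0,0],1],
  [[0,0,-0.015],[0,0,0],1],
  [[0,0,-0.015],[0,0,0],1],
  [[0,0,-0.015],[0,0,0],1],
  [[0,0,-0.015],[0,0,0],1],
  [[0,0,-0.015],[0,0,0],1],
  [[0,0,-0.015],[0,0,0],1],
  [[0,0,-0.015],[0,0,0],1],
  [[0,0,-0.015],[0,0,0],1],
  [[0,0,-0.015],[0,0,0],1],
  [[0,0,-0.015],[0,0,0],1],
  [[0,0,0],[0,0,0],1],
  [[0,0,0],[0,0,0],1],
])

```text
clock: 16.33
tool_pos: [0.6069, 0.1181, 0.301]
orientation: [-180.0, 0.0, 4.6]
force: [0.1, -0.8, -0.6]
opening: 0.0005
```

```bash
python3 -c "
from h import *
look(9)"
```

```text
16.3333 TCP in shaker mm [ 23.   33.4 301. ] [ 0.11504705 -0.79961649 -0.6033405 ] 0.0004912882879610384
```

View pics/s9.png

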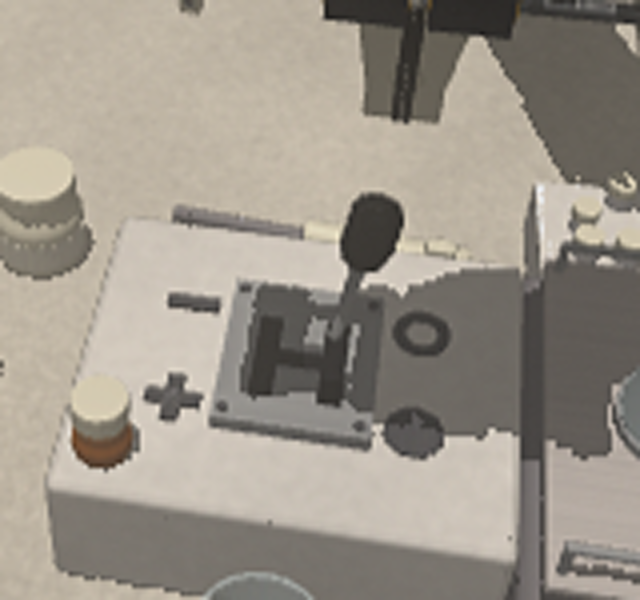

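View pics/w9.png

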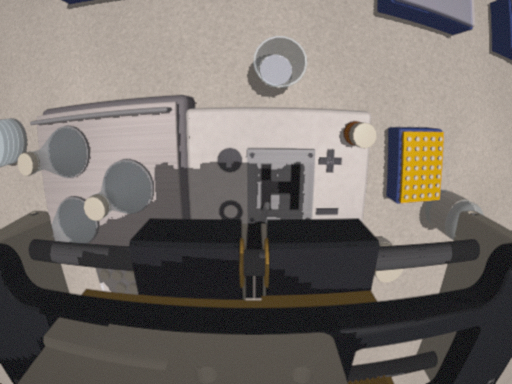

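```bash
python3 -c "
from h import *
s=lambda p:((p[0]+.5)/4-.5+210,(p[1]+.5)/4-.5+135)
for z in(.157,.16):print(sh(onz('scene',s((371,233)),z)))"
```

```text
[-43.1  29.7 157. ]
[-40.2  29.6 160. ]
```

The knob is at about (−42, +30) mm against the near stop by the ring. The limits are −36 mm and about +20 mm. The robot is clear of everything, and the objects in view stand as before.

```bash
python3 -c "
from h import *
print(ctrl.close_job())"
```

```text
the job is handed in; nothing more can be done
None
```

The lever is in the left-hand slot, home in the near end beside the ring, and the job is handed in. I pushed it with shut fingertips from the far end of the right slot to the middle, then left across the cross slot, then towards the robot to the stop.

- **Force:** the readings while pushing were mostly 3–6 N and rose to about 8 N at the stop, where the tip no longer advanced. I then backed off and lifted the tool to 0.30 m.
- **Final position:** one camera view put the knob at about x −40 to −43 mm and y +30 mm in the shaker's frame. That is roughly −0.25 rad fore and +0.18 rad side, against limits of −0.22 and +0.12. The rising force at the stop agrees with this.
- **Bystanders:** those visible in the last pictures looked unmoved. I judged this by eye and did not measure it, and the gripper partly hid a few of them.
- **Time:** it took about 16.5 s. No check failed or disagreed.

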